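Gauge the gap at the lathe stop

TASK

Slide the loose green block along the bench, without lifting it, until its steel foot butts squarely against the fixed steel stop with the two in line. Then take the red-handled gauge out of the wooden stand and lower it, still in the gripper, into the gap between block and stop, about midway along, until its tip rests on the block's foot and the white line on the blade is level with the tops; let go and leave it standing there with the block still home. Leave the other two gauges in the stand and the other things on the bench where they are.

Things in the scene. Friction and masses are not known exactly. Their poses are not given: they have to be found in the camera images.
- stop: Fixed bare-steel block, 60 (x) x 40 (y) x 50 mm high, origin at the centre of its underside. Its stop face is its +y face (towards the green block), 20 mm from the origin. A dark flange 130 (x) x 36 x 10 mm, with a 16 mm high bolt head at each end, sticks out at its x ends and stays 4 mm behind the stop face.
- gap (a point): Centre of the mouth of the gap that exists once the block is home: fixed on the stop, 5 mm before its face, at the height of the tops (50 mm). Axes are the stop's: x along the gap, y across, z up. With the block home the gap is 10 mm across, 60 mm long with open ends, 28 mm deep (floor: the block's foot).
- block: Loose, about 0.6 kg: steel foot 60 (x) x 58 (y) x 22 mm, green upper part 60 x 48 x 28 mm, 50 mm high in all. From the origin (underside) the flush rear face is at y +25 mm, the foot's front at -33, the green front at -23 mm. Home: origin at x 0, y +53 mm in the stop's frame, axes parallel. Starts 70-130 mm short, a little out of line and askew. Slides with 3 to 9 N.
- stand: Fixed light-wood stand, 170 (x) x 50 (y) x 35 mm high, origin at the centre of its underside, with three slots in a row along x, 50 mm apart, each 31 x 8 mm and 25 mm deep, holding the three gauges upright. Which gauge is in which slot varies.
- gauge_red: The gauge to use, 0.07 kg, upright in the stand, tip 10 mm above the bench. Origin: centre of the tip; z up; x along the width, y through the thickness. Steel blade 30 x 7 mm, the last 8 mm stepped down to 4 mm thick; white line 28 mm above the tip; red handle 34 x 14 mm from 38 to 83 mm above the tip: grip it across the 14 mm. Same after a half turn about z.
- gauge_yellow: Other gauge, yellow handle, blade 6 mm thick, otherwise like the red one. Stays in the stand.
- gauge_blue: Other gauge, blue handle, blade 6 mm thick, otherwise like the red one. Stays in the stand.
- oil_can: Bystander: red can, 52 mm across, 120 mm high, origin at the centre of its underside.
- wax_jar: Bystander: amber jar, 64 mm across, 70 mm high, origin at the centre of its underside.
- brush: Bystander: brush lying flat.
- wrench: Bystander: wrench lying flat.
- bobbin: Bystander: turned wooden bobbin, 48 mm across, 75 mm high, origin at the centre of its underside.
- offcut: Bystander: dark wood offcut 100 x 35 x 22 mm lying flat.

How it is judged:
On the way, in this order (a step that is already met when the one before it is completed fails the run):
1. the block is home against the stop, in line with it (y of block in the frame of stop below 0.056 m and x of block in the frame of stop between -0.012 and 0.012 m and angle between the x axis of block and the x axis of stop, either way round below 0.07 rad), for 0.2 s.
2. the red gauge is lowered into the gap nearly to its line while still held (x of gauge_red in the frame of gap between -0.016 and 0.016 m and y of gauge_red in the frame of gap between -0.005 and 0.005 m and z of gauge_red in the frame of gap below -0.02 m and angle between the x axis of gauge_red and the x axis of gap, either way round below 0.2 rad and angle between gauge_red's own z axis and vertical below 0.17 rad and contact force between the fingers and gauge_red above 0.5 N), for 0.1 s.
At the end, for the whole second after the job is handed in: Block foot within 3 mm of the stop face, in line within 12 mm, square within 0.07 rad; red gauge released, at rest in the gap, within 16 mm of its middle, at least 24.5 mm deep (line level within 3.5 mm), along the gap within 0.2 rad, leaning under 0.17 rad (all of step 1 and x of gauge_red in the frame of gap between -0.016 and 0.016 m and y of gauge_red in the frame of gap between -0.005 and 0.005 m and z of gauge_red in the frame of gap below -0.0245 m and angle between the x axis of gauge_red and the x axis of gap, either way round below 0.2 rad and angle between gauge_red's own z axis and vertical below 0.17 rad and linear speed of each of gauge_red, block below 0.02 m/s and contact force between the fingers and gauge_red below 0.1 N); the robot touches nothing.
It fails at once if the block is lifted off the bench (10 mm) or tipped (height (world z) of block above 0.01 m or angle between block's own z axis and vertical above 0.3 rad).
It fails at once if another gauge is taken out of the stand or displaced by 20 mm (distance of any of gauge_yellow, gauge_blue from where it was at the start of the episode above 0.02 m).
It fails at once if a bystander is moved by more than 40 mm (distance of any of oil_can, wax_jar, brush, wrench, bobbin, offcut from where it was at the start of the episode above 0.04 m).
It also fails if it takes over 58 s, if anything falls off the work surface, if the arm or the gripper's body presses on something with over 40 N, if the wrist force passes 120 N, or if a joint passes its speed limit or range.

ROBOT

A 6-joint arm with a two-finger parallel gripper is mounted at the origin on the work surface. World frame = base frame: x ahead of the robot, y to its left, z up, the work surface at z = 0. Lengths are in m, angles in rad, forces in N, time in s.
With the tool pointing down it reaches from about 0.3 to 0.875 m from the base axis. Payload 6.4 kg.
Tool frame: the origin (TCP) lies midway between the tips of the shut fingers; the grasp point (between the pads) lies 19 mm behind it; z points along the fingers, y is the direction in which the jaws open and shut (so a half turn about z gives the same grasp; the last joint's range is limited). The gripper opens to 85 mm and grips with 20 to 120 N. Pads are 22 mm wide; open, the fingers measure 114 mm over their backs; the gripper's body (76 mm by 85 mm) begins 54 mm behind the grasp point. The pads swing forward as they close: fully open they stand 13 mm farther back than shut.
Start: joints at [-1.445, 0.181, 1.607, -0, 1.354, -0.206], TCP at [0.187, -0.544, 0.231] pointing down, gripper open.
Joint ranges: [-2.99, 2.99], [-0.89, 2.07], [0.3, 2.58], [-1.14, 4.28], [0, 2.63], [-3.12, 3.12]. Speed limits (rad/s): [2.57, 2.57, 3.01, 3.14, 3.14, 3.14].

INTERFACE

Orientations are given as [roll, pitch, yaw] about the fixed x, y, z axes, in that order (R = Rz(yaw) Ry(pitch) Rx(roll)).
In Python, from workcell import ctrl gives the robot as it stands.
- The arm moves only by the shell command python3 -m pendant 'ROWS' [FORCE]. ROWS is JSON, a list of rows, each an object with "gripper": the finger opening in mm, from 0 to 85.4; "offset": the shift along the world's x, y, z in units of 60 mm (1.0 is 60 mm), a list of three; "turn": the turn about the world's z in units of 8 degrees (1.0 is 8 degrees). In form: [{"gripper": gripper, "offset": [x, y, z], "turn": turn}, ...]. A call has 1 to 12 rows; each row shifts and turns the pose as measured when the row begins; what a row does not reach is not made up. A row lasts 1/8 s, in which the tool goes at most 62.5 mm and 10.7 degrees, less where a joint would pass 70% of its speed; a pose out of reach is approached as far as the arm can. A call is refused whole if a number of a shift passes 1 or a number of a turn 1, either way. A call with a gripper value outside its range is refused whole. The fingers move at their own pace and stop on an object; FORCE is the grip in N (left out, the last holds). Time passes only in rows, so rows that do not move let the fingers close. It gives the time, the measured TCP pose, the force and the opening at its end, in the units of the state.
- ctrl.observe(): the state, without advancing time (a new reading comes with each control period).
- ctrl.grab_frame(name): name is "scene" or "top" or "wrist"; returns a dict with "image" (420x560x3 uint8, blue, green, red), "fx", "fy", "cx", "cy" (pixels), "k1" (the pictures are not rectified: a ray, as slopes to the right and down, at radius r is drawn at 1 + k1 r^2 times it, then the intrinsics apply), "world_from_camera" (4x4, takes a point from camera to world coordinates); the wrist camera has in their place "mount" (4x4, takes a point from camera to tool coordinates, whose origin is the TCP and whose axes are the flange's). Camera axes: x right, y down, z forward; pixel columns grow to the right and rows downward; lengths in m; the calibration is good to about 2 mm. A picture is of the moment at which its call begins: read the wrist's pose just before it. There is no depth.
- ctrl.job_done(): hands the job in, once; it reports no verdict.
Trained networks look in a picture, given as the dict that the camera call returned (one of the last four; its "shot" number tells which), for a name from the list of things; names that differ only in an ending like _2 or _b are one class to them, and where a whole thing is asked for, a point or a joint stands for the part that bears it (a point fixed in the world has none). Each returns a list of dicts, best first, with "conf" (0 to 1); they miss things now and then, are a little off and sometimes report something else, mostly with a low value. They report only what shows in the picture. A call takes as long as a camera call.
- ctrl.silhouettes(label, picture): "pixels" (420x560 bool, what is visible of it).
- ctrl.pinpoint(label, picture): "centre" ([x, y, z] in m, in world coordinates, good to about 4 mm: a listed point, or the origin of a listed thing).
The state is a dict: "time_s": time; "qpos": joint angles; "qd": joint speeds; "joint_torque": joint torques, N m; "eef_pos": TCP position; "orientation": TCP orientation; "ft_force": force on the tool from outside, world axes, zero at the start; "wrist_torque": the same for the moment, N m; "finger_gap": opening from 0.0 (shut) to 1.0 (fully open).
Only numpy, scipy, OpenCV 4.12 (cv2) and the standard library are available. Lean on these libraries where they do the work, as an engineer would, in place of code of your own. Each camera call takes 0.05 s, during which the arm holds its last target. There are 200 camera calls.

## Working session

There is one attempt and no reset: what is moved stays moved. The work goes in short steps, Python scripts to look and compute and a shell command to move; the robot and the scene stay as the last step left them, time stands still between calls to the robot, and variables do not carry over. Pictures are saved under pics/ and viewed, about 8 in all and at most 12, crops included, and the job is handed in when it is done.

```bash
mkdir -p pics; ls
cat > h.py <<'E'
import numpy as np, cv2
from workcell import ctrl
def proj(f,P,wc=None):
    T=np.linalg.inv(f["world_from_camera"] if wc is None else wc)
    p=(T@np.append(P,1))[:3]; s=p[:2]/p[2]; s=s*(1+f["k1"]*(s@s))
    return np.array([s[0]*f["fx"]+f["cx"],s[1]*f["fy"]+f["cy"]])
def ray(f,u,z,wc=None):
    T=np.array(f["world_from_camera"] if wc is None else wc)
    K=np.array([[f["fx"],0,f["cx"]],[0,f["fy"],f["cy"]],[0,0,1.]])
    n=cv2.undistortPoints(np.array(u,float).reshape(-1,1,2),K,np.array([f["k1"],0,0,0.]))[:,0]
    d=np.c_[n,np.ones(len(n))]@T[:3,:3].T; o=T[:3,3]
    return o+d*((z-o[2])/d[:,2])[:,None]
E
python3 - <<'E'
from h import *
o=ctrl.observe(); print({k:np.round(v,3).tolist() for k,v in o.items()})
for n in ("scene","top"):
    f=ctrl.grab_frame(n); cv2.imwrite(f"pics/{n}0.png",f["image"]); np.save(f"pics/{n}0.npy",f,allow_pickle=True)
    print(n,np.round(f["world_from_camera"],3).tolist())
    for l in "stop gap block stand gauge_red gauge_yellow gauge_blue oil_can wax_jar brush wrench bobbin offcut".split():
        r=ctrl.pinpoint(l,f); print(l,[(np.round(d["centre"],3).tolist(),round(d["conf"],2)) for d in r[:2]])
E
```

```text
pics
{'time_s': 0.0, 'qpos': [-1.445, 0.182, 1.608, 0.0, 1.354, -0.206], 'qd': [0.001, -0.0, 0.001, -0.001, 0.001, -0.001], 'joint_torque': [0.0, -44.487, -35.134, -0.0, 0.009, 0.0], 'eef_pos': [0.187, -0.543, 0.23], 'orientation': [-3.14, -0.0, 0.332], 'ft_force': [0.232, -0.476, 0.386], 'wrist_torque': [-0.01, -0.03, 0.019], 'finger_gap': 1.002}
scene [[-0.667, 0.527, -0.527, 1.322], [0.745, 0.463, -0.479, 0.698], [-0.008, -0.713, -0.702, 1.034], [0.0, 0.0, 0.0, 1.0]]
stop [([0.58, -0.18, -0.001], 0.75), ([0.753, -0.224, -0.002], 0.75)]
gap [([0.588, -0.161, 0.049], 0.67)]
block [([0.621, -0.019, -0.001], 0.68), ([0.49, 0.507, 0.002], 0.64)]
stand [([0.492, 0.29, 0.005], 0.65)]
gauge_red [([0.54, 0.28, 0.01], 0.78)]
gauge_yellow [([0.491, 0.285, 0.011], 0.63)]
gauge_blue [([0.446, 0.299, 0.01], 0.53), ([0.453, -0.376, 0.004], 0.4)]
oil_can [([0.736, 0.184, 0.004], 0.73)]
wax_jar [([0.453, -0.376, 0.001], 0.56)]
brush [([0.638, -0.358, 0.002], 0.6)]
wrench [([0.752, -0.223, -0.002], 0.8)]
bobbin [([0.795, 0.017, -0.006], 0.89)]
offcut [([0.487, 0.508, 0.0], 0.62)]
top [[-0.016, -0.986, 0.164, 0.432], [-1.0, 0.018, 0.012, 0.05], [-0.015, -0.163, -0.986, 1.027], [0.0, 0.0, 0.0, 1.0]]
stop [([0.579, -0.18, 0.001], 0.91)]
gap [([0.585, -0.166, 0.051], 0.95), ([0.753, -0.22, -0.002], 0.52)]
block [([0.62, -0.017, -0.001], 0.78)]
stand [([0.491, 0.286, -0.001], 0.72)]
gauge_red [([0.544, 0.28, 0.012], 0.64), ([0.581, -0.182, 0.003], 0.52)]
gauge_yellow [([0.49, 0.285, 0.012], 0.44)]
gauge_blue [([0.443, 0.299, 0.01], 0.63)]
oil_can [([0.74, 0.182, 0.005], 0.86), ([0.484, 0.501, 0.001], 0.45)]
wax_jar [([0.455, -0.369, 0.0], 0.75)]
brush []
wrench [([0.755, -0.22, 0.001], 0.81), ([0.492, 0.284, 0.012], 0.51)]
bobbin [([0.492, 0.286, 0.013], 0.65), ([0.541, 0.279, 0.01], 0.59)]
offcut [([0.486, 0.499, 0.002], 0.67)]
```

View pics/top0.png

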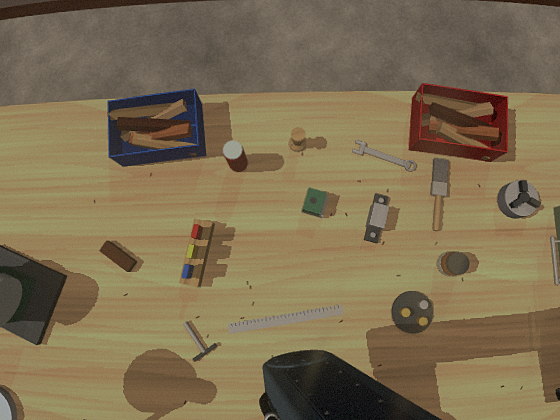

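View pics/scene0.png

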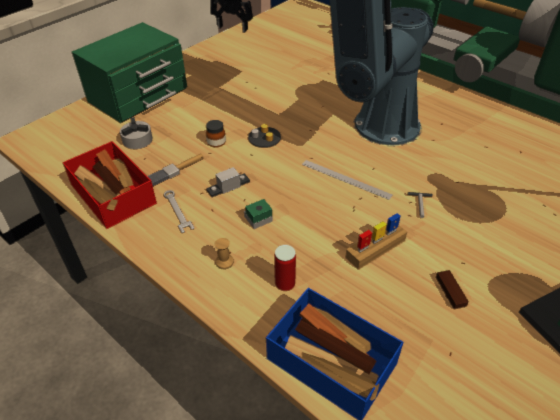

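The top view shows the block at about (315,202), the stop at (377,218), and the stand with its red gauge at (196,232). The scene view agrees, and the networks put these things in the same places. Next I'll fit their yaws by matching projected models to the silhouettes.

```bash
cat > fit.py <<'E'
from h import *
from scipy.optimize import minimize
B=lambda x0,x1,y0,y1,z0,z1:np.array([[x,y,z] for x in(x0,x1) for y in(y0,y1) for z in(z0,z1)])/1e3
MODEL={"stop":[B(-30,30,-20,20,0,50),B(-65,65,-20,16,0,10)],
"block":[B(-30,30,-33,25,0,22),B(-30,30,-23,25,22,50)],
"stand":[B(-85,85,-25,25,0,35)],
"gauge_red":[B(-17,17,-7,7,38,83)]}
def render(f,boxes,p,wc,z=0,s=4):
    c,sn=np.cos(p[2]),np.sin(p[2]); R=np.array([[c,-sn,0],[sn,c,0],[0,0,1]])
    m=np.zeros((420*s,560*s),np.uint8)
    for b in boxes:
        u=np.array([proj(f,R@q+[p[0],p[1],z],wc) for q in b])
        cv2.fillConvexPoly(m,cv2.convexHull(np.round((u+.5)*s).astype(np.int32)),255)
    return cv2.resize(m,(560,420),interpolation=cv2.INTER_AREA)/255.
def fit(name,views,p0,z=0):
    # views: list of (frame, wc)
    ms=[]
    for f,wc in views:
        r=ctrl.silhouettes(name,f)
        best=max(r,key=lambda d:(d["pixels"]*render(f,MODEL[name],p0,wc,z)).sum(),default=None)
        if best is not None: ms.append((f,wc,best["pixels"].astype(float)))
    def cost(p):
        t=0
        for f,wc,m in ms:
            r=render(f,MODEL[name],p,wc,z); t+=1-np.minimum(r,m).sum()/np.maximum(r,m).sum()
        return t/len(ms)
    best=None
    for dy in (-.15,0,.15):
        q=np.array([p0[0],p0[1],p0[2]+dy])
        S=np.array([q,q+[.006,0,0],q+[0,.006,0],q+[0,0,.12]])
        r=minimize(cost,q,method="Nelder-Mead",options=dict(initial_simplex=S,xatol=1e-4,fatol=1e-4,maxiter=150))
        if best is None or r.fun<best.fun: best=r
    return best.x,best.fun,len(ms)
def wristpose(f,o):
    from scipy.spatial.transform import Rotation as R
    T=np.eye(4); T[:3,:3]=R.from_euler("xyz",o["orientation"]).as_matrix(); T[:3,3]=o["eef_pos"]
    return T@np.array(f["mount"])
E
python3 - <<'E'
from fit import *
vs=[(ctrl.grab_frame(n),None) for n in("top","scene")]
for n,p,z in(("stop",(.579,-.18,-.35),0),("block",(.62,-.018,-.35),0),("stand",(.491,.287,-.2),0),("gauge_red",(.542,.28,-.2),.01)):
    for v in (vs,vs[:1],vs[1:]):
        x,c,k=fit(n,v,p,z); print(n,np.round(x,4),round(np.degrees(x[2]),1),round(c,3),k)
f=ctrl.grab_frame("wrist"); print(np.round(f["mount"],3).tolist(),f["fx"])
E
```

```text
stop [ 0.5808 -0.1836 -0.2922] -16.7 0.077 2
stop [ 0.5804 -0.183  -0.2922] -16.7 0.05 1
stop [ 0.5815 -0.1855 -0.2952] -16.9 0.078 1
block [ 0.6211 -0.0182 -0.3528] -20.2 0.089 2
block [ 0.6209 -0.0167 -0.3099] -17.8 0.045 1
block [ 0.6214 -0.0214 -0.2398] -13.7 0.056 1
stand [ 0.4945  0.2882 -0.2303] -13.2 0.321 2
stand [ 0.4942  0.2888 -0.2167] -12.4 0.347 1
stand [ 0.4947  0.2877 -0.2336] -13.4 0.289 1
gauge_red [ 0.5436  0.2773 -0.1985] -11.4 0.144 2
gauge_red [ 0.5422  0.2786 -0.2404] -13.8 0.104 1
gauge_red [ 0.5452  0.2769 -0.1374] -7.9 0.097 1
[[0.001, -0.959, -0.283, 0.071], [1.0, 0.001, -0.0, -0.001], [0.0, -0.283, 0.959, -0.143], [0.0, 0.0, 0.0, 1.0]] 301.5414196018965
```

```bash
python3 -m pendant '[{"gripper":85,"offset":[0.6,0.7,0],"turn":0.6},{"gripper":85,"offset":[0.6,0.7,0],"turn":0.6},{"gripper":85,"offset":[0.6,0.7,0],"turn":0.6},{"gripper":85,"offset":[0.6,0.7,0],"turn":0.6},{"gripper":85,"offset":[0.6,0.7,0],"turn":0.6},{"gripper":85,"offset":[0.6,0.7,0],"turn":0.6},{"gripper":85,"offset":[0.6,0.7,0],"turn":0.6},{"gripper":85,"offset":[0.6,0.7,0],"turn":0.6},{"gripper":85,"offset":[0.6,0.7,0],"turn":0.6},{"gripper":85,"offset":[0.6,0.7,0],"turn":0.6},{"gripper":85,"offset":[0.6,0.7,0],"turn":0.6},{"gripper":85,"offset":[0,0,0],"turn":0}]'
python3 - <<'E'
from fit import *
o=ctrl.observe(); f=ctrl.grab_frame("wrist"); wc=wristpose(f,o); print(np.round(o["eef_pos"],3),np.round(o["orientation"],3))
t=ctrl.grab_frame("top")
cv2.imwrite("pics/w1.png",f["image"])
for n,p in(("stop",(.581,-.183,-.29)),("block",(.621,-.018,-.31))):
    for v in ([(f,wc)],[(t,None)],[(f,wc),(t,None)]):
        x,c,k=fit(n,v,p); print(n,np.round(x,4),round(np.degrees(x[2]),1),round(c,3),k)
E
```

```text
time_s: 3.85
eef_pos: [0.5933, -0.0664, 0.2332]
orientation: [3.134, 0.0, 1.281]
ft_force: [0.1, -0.5, -0.3]
finger_gap: 0.991
[ 0.593 -0.066  0.233] [3.134 0.    1.281]
stop [ 0.5788 -0.1834 -0.2914] -16.7 0.04 1
stop [ 0.5806 -0.1834 -0.2913] -16.7 0.074 1
stop [ 0.5792 -0.1833 -0.2915] -16.7 0.061 2
block [ 0.6192 -0.0196 -0.3088] -17.7 0.036 1
block [ 0.624  -0.0119 -0.2463] -14.1 0.607 1
block [ 0.6194 -0.0191 -0.3056] -17.5 0.351 2
```

View pics/w1.png

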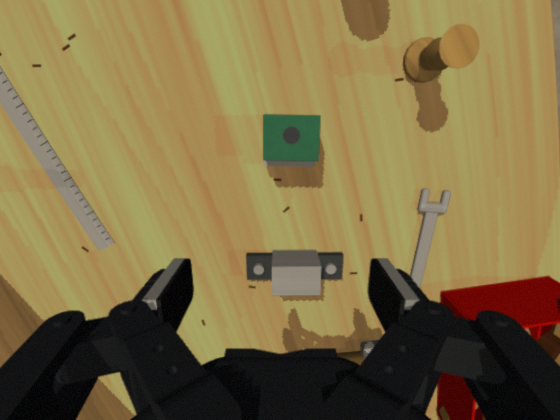

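The wrist view shows the block at (292,138), and the stop at (296,270) between its bolts. Both are clear and agree with the fits. Stop frame: block x is about -8.5 mm, y about +168 mm, roughly 1° askew. I'll straddle the block across its x faces, grip it gently and slide it.

```bash
python3 -m pendant '[{"gripper":85,"offset":[0.43,0.78,0],"turn":-0.1},{"gripper":85,"offset":[0,0,-0.8],"turn":0},{"gripper":85,"offset":[0,0,-0.8],"turn":0},{"gripper":85,"offset":[0,0,0],"turn":0},{"gripper":85,"offset":[0,0,0],"turn":0}]' 25
python3 - <<'E'
from fit import *
o=ctrl.observe(); f=ctrl.grab_frame("wrist"); wc=wristpose(f,o); print(np.round(o["eef_pos"],4),np.round(o["orientation"],3))
for n,p in(("stop",(.579,-.183,-.29)),("block",(.619,-.019,-.31))):
    x,c,k=fit(n,[(f,wc)],p); print(n,np.round(x,4),round(np.degrees(x[2]),1),round(c,3),k)
E
```

```text
time_s: 4.97
eef_pos: [0.6196, -0.0252, 0.1397]
orientation: [3.127, 0.001, 1.255]
ft_force: [0.4, -0.6, 1.6]
finger_gap: 0.991
[ 0.6196 -0.0252  0.1397] [3.127e+00 1.000e-03 1.255e+00]
stop [ 0.5784 -0.1839 -0.2934] -16.8 0.523 1
block [ 0.6198 -0.0192 -0.2945] -16.9 0.025 1
```

```bash
python3 -m pendant '[{"gripper":85,"offset":[0,0.11,-0.7],"turn":0.1},{"gripper":85,"offset":[0,0,-0.7],"turn":0},{"gripper":85,"offset":[0,0,-0.55],"turn":0},{"gripper":85,"offset":[0,0,-0.1],"turn":0},{"gripper":85,"offset":[0,0,0],"turn":0}]'
```

```text
time_s: 5.75
eef_pos: [0.6271, -0.0205, 0.0248]
orientation: [3.108, -0.001, 1.269]
ft_force: [0.1, 0.3, 0.3]
finger_gap: 0.995
```

```bash
python3 -m pendant '[{"gripper":85,"offset":[-0.13,0.02,-0.15],"turn":0},{"gripper":85,"offset":[0,0,0],"turn":0}]'
```

```text
time_s: 6.0
eef_pos: [0.6208, -0.0198, 0.0184]
orientation: [3.103, -0.001, 1.269]
ft_force: [-0.0, 0.4, 0.1]
finger_gap: 0.995
```

```bash
python3 -m pendant '[{"gripper":85,"offset":[0,0,-0.13],"turn":0},{"gripper":85,"offset":[-0.02,0,0],"turn":0},{"gripper":55,"offset":[0,0,0],"turn":0},{"gripper":55,"offset":[0,0,0],"turn":0},{"gripper":55,"offset":[0,0,0],"turn":0},{"gripper":55,"offset":[0,0,0],"turn":0}]' 25
```

```text
time_s: 6.75
eef_pos: [0.621, -0.0201, 0.012]
orientation: [3.1, -0.001, 1.269]
ft_force: [0.4, -0.3, 0.1]
finger_gap: 0.709
```

```bash
python3 -m pendant '[{"gripper":55,"offset":[-0.06,-0.26,0],"turn":0.07},{"gripper":55,"offset":[-0.06,-0.26,0],"turn":0},{"gripper":55,"offset":[-0.06,-0.26,0],"turn":0},{"gripper":55,"offset":[-0.06,-0.26,0],"turn":0},{"gripper":55,"offset":[-0.06,-0.26,0],"turn":0},{"gripper":55,"offset":[-0.06,-0.26,0],"turn":0},{"gripper":55,"offset":[0,0,0],"turn":0}]'
python3 - <<'E'
from fit import *
o=ctrl.observe(); f=ctrl.grab_frame("wrist"); wc=wristpose(f,o)
for n,p in(("block",np.r_[o["eef_pos"][:2],-.29]),):
    x,c,k=fit(n,[(f,wc)],p); print(n,np.round(x,4),round(np.degrees(x[2]),1),round(c,3),k)
t=ctrl.grab_frame("scene"); cv2.imwrite("pics/s2.png",cv2.resize(t["image"][100:300,120:400],None,fx=2.5,fy=2.5))
E
```

```text
time_s: 7.62
eef_pos: [0.5978, -0.1178, 0.012]
orientation: [3.101, -0.003, 1.278]
ft_force: [-0.7, -2.7, 0.1]
finger_gap: 0.704
block [ 0.5959 -0.1169 -0.3019] -17.3 0.035 1
```

View pics/s2.png

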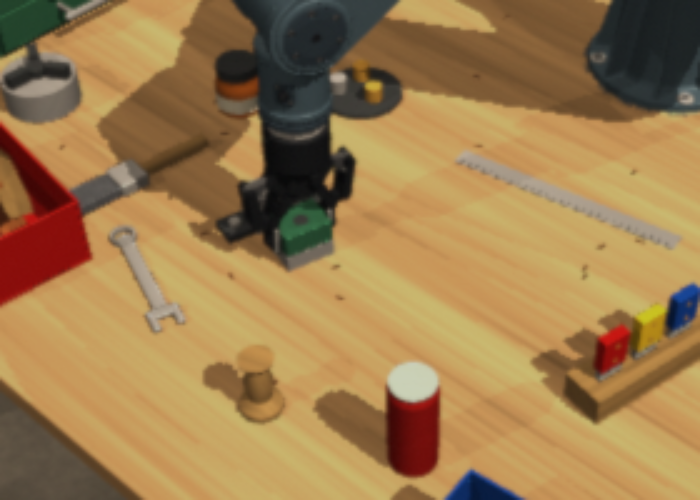

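The block is in the jaws about 16 mm short of the stop. I'll close the rest in small steps and watch the force.

```bash
python3 -m pendant '[{"gripper":55,"offset":[-0.03,-0.12,0],"turn":0},{"gripper":55,"offset":[-0.03,-0.11,0],"turn":0},{"gripper":55,"offset":[0,0,0],"turn":0}]';python3 -m pendant '[{"gripper":55,"offset":[-0.02,-0.07,0],"turn":0}]'; python3 -m pendant '[{"gripper":55,"offset":[-0.02,-0.07,0],"turn":0}]'
```

```text
time_s: 8.15
eef_pos: [0.5947, -0.129, 0.012]
orientation: [3.101, -0.005, 1.28]
ft_force: [-1.0, -2.7, 0.1]
finger_gap: 0.705
time_s: 8.28
eef_pos: [0.5936, -0.1327, 0.012]
orientation: [3.101, -0.006, 1.281]
ft_force: [1.3, 3.9, 1.4]
finger_gap: 0.707
time_s: 8.4
eef_pos: [0.5931, -0.1334, 0.0123]
orientation: [3.102, -0.012, 1.28]
ft_force: [5.7, 22.4, 2.4]
finger_gap: 0.705
```

Contact at 22 N, right where home was predicted. Now I'll release, rise and check.

```bash
python3 -m pendant '[{"gripper":55,"offset":[0,0,0],"turn":0},{"gripper":85,"offset":[0,0,0],"turn":0},{"gripper":85,"offset":[0,0,0],"turn":0},{"gripper":85,"offset":[0,0,0],"turn":0},{"gripper":85,"offset":[0,0,0.4],"turn":0},{"gripper":85,"offset":[0,0,0.8],"turn":0},{"gripper":85,"offset":[0,0,0.8],"turn":0},{"gripper":85,"offset":[0,0.6,0.8],"turn":0},{"gripper":85,"offset":[0,0.8,0.5],"turn":0},{"gripper":85,"offset":[0,0,0],"turn":0},{"gripper":85,"offset":[0,0,0],"turn":0}]'
python3 - <<'E'
from fit import *
o=ctrl.observe(); f=ctrl.grab_frame("wrist"); wc=wristpose(f,o); print(np.round(o["eef_pos"],4),np.round(o["orientation"],3))
cv2.imwrite("pics/w3.png",f["image"])
P={}
for n,p in(("stop",(.579,-.1834,-.29)),("block",(.594,-.133,-.29))):
    x,c,k=fit(n,[(f,wc)],p); P[n]=x; print(n,np.round(x,4),round(np.degrees(x[2]),1),round(c,3),k)
s,b=P["stop"],P["block"]; c,n=np.cos(s[2]),np.sin(s[2]); d=b-s
print("block in stop",c*d[0]+n*d[1],-n*d[0]+c*d[1])
E
```

```text
time_s: 9.78
eef_pos: [0.5908, -0.0505, 0.2156]
orientation: [3.102, -0.01, 1.277]
ft_force: [0.5, 0.0, 0.0]
finger_gap: 0.993
[ 0.5908 -0.0505  0.2156] [ 3.102 -0.01   1.277]
stop [ 0.5788 -0.1843 -0.2955] -16.9 0.172 1
block [ 0.5918 -0.1314 -0.3011] -17.3 0.028 1
block in stop -0.002967125351734823 0.05443752537597153
```

View pics/w3.png

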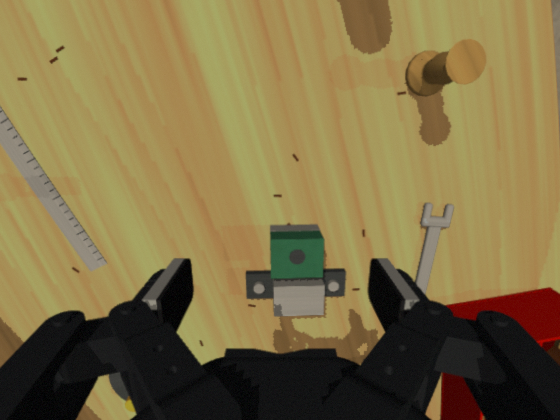

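The wrist view shows the block butted against the stop: green top at (297,254), stop at (299,298), no gap visible between foot and stop. The block is at y ≈ 54 mm and x ≈ -3 mm in the stop's frame. Now over to the stand.

```bash
python3 -m pendant '[{"gripper":85,"offset":[-0.09,0.48,0.05],"turn":-0.9},{"gripper":85,"offset":[-0.09,0.48,0.05],"turn":-0.9},{"gripper":85,"offset":[-0.09,0.48,0.05],"turn":-0.9},{"gripper":85,"offset":[-0.09,0.48,0.05],"turn":-0.9},{"gripper":85,"offset":[-0.09,0.48,0.05],"turn":-0.9},{"gripper":85,"offset":[-0.09,0.48,0.05],"turn":-0.9},{"gripper":85,"offset":[-0.09,0.48,0.05],"turn":-0.9},{"gripper":85,"offset":[-0.09,0.48,0.05],"turn":-0.9},{"gripper":85,"offset":[-0.09,0.48,0.05],"turn":-0.9},{"gripper":85,"offset":[-0.09,0.48,0.05],"turn":-0.9},{"gripper":85,"offset":[-0.09,0.48,0.05],"turn":-0.9},{"gripper":85,"offset":[0,0,0],"turn":-0.8}]'
python3 -m pendant '[{"gripper":60,"offset":[0,0,0],"turn":0}]'
cat > g.py <<'E'
from fit import *
import sys
o=ctrl.observe(); f=ctrl.grab_frame("wrist"); wc=wristpose(f,o); print(np.round(o["eef_pos"],4),np.round(o["orientation"],3))
cv2.imwrite("pics/%s.png"%sys.argv[1],f["image"])
for l in("gauge_red","gauge_yellow","gauge_blue"):
    print(l,[(np.round(d["centre"],4).tolist(),round(d["conf"],2)) for d in ctrl.pinpoint(l,f)[:1]])
MODEL["gauge_yellow"]=MODEL["gauge_blue"]=MODEL["gauge_red"]
for n,p,z in(("gauge_red",(.543,.278,-.22),.01),("gauge_yellow",(.4915,.2855,-.22),.01),("gauge_blue",(.4445,.299,-.22),.01),("stand",(.4945,.288,-.22),0)):
    x,c,k=fit(n,[(f,wc)],p,z); print(n,np.round(x,4),round(np.degrees(x[2]),1),round(c,3),k)
E
python3 g.py w4
```

```text
time_s: 11.42
eef_pos: [0.5254, 0.2621, 0.2312]
orientation: [3.111, 0.012, -0.288]
ft_force: [-0.5, -0.8, 1.0]
finger_gap: 0.995
time_s: 11.55
eef_pos: [0.5253, 0.2614, 0.2298]
orientation: [3.11, 0.014, -0.288]
ft_force: [-0.2, -0.4, 0.7]
finger_gap: 0.811
[0.5253 0.2614 0.2298] [ 3.11   0.014 -0.288]
gauge_red [([0.5476, 0.2772, 0.0122], 0.74)]
gauge_yellow [([0.495, 0.2852, 0.0096], 0.74)]
gauge_blue [([0.4468, 0.3004, 0.012], 0.85)]
gauge_red [ 0.5424  0.2774 -0.242 ] -13.9 0.097 1
gauge_yellow [ 0.4949  0.2877 -0.3006] -17.2 0.094 1
gauge_blue [ 0.4435  0.2988 -0.2406] -13.8 0.111 1
stand [ 0.4928  0.2883 -0.2145] -12.3 0.299 1
```

View pics/w4.png

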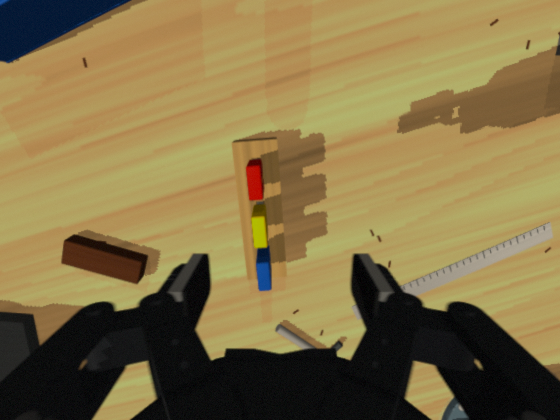

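The wrist view shows red at (255,180), yellow at (259,228) and blue at (264,270) in a row in the stand. The fits agree: spacing ≈ 50 mm, row yaw ≈ -12.3°. Approaching the red gauge.

```bash
python3 -m pendant '[{"gripper":45,"offset":[0.3,0.27,-0.2],"turn":0.5},{"gripper":45,"offset":[0,0,-0.5],"turn":0},{"gripper":45,"offset":[0,0,-0.5],"turn":0},{"gripper":45,"offset":[0,0,-0.3],"turn":0},{"gripper":45,"offset":[0,0,0],"turn":0},{"gripper":45,"offset":[0,0,0],"turn":0}]'; python3 g.py w5
```

```text
time_s: 12.7
eef_pos: [0.5459, 0.2784, 0.1418]
orientation: [3.114, 0.007, -0.215]
ft_force: [0.4, -0.3, -0.0]
finger_gap: 0.528
[0.5459 0.2784 0.1418] [ 3.114  0.007 -0.215]
gauge_red [([0.5443, 0.2787, 0.009], 0.96)]
gauge_yellow [([0.4985, 0.2914, 0.0098], 0.97)]
gauge_blue []
gauge_red [ 0.543   0.2776 -0.2156] -12.4 0.075 1
gauge_yellow [ 0.493   0.2882 -0.1886] -10.8 0.134 1
gauge_blue [ 0.4435  0.299  -0.2175] -12.5 0.473 1
stand [ 0.4924  0.2884 -0.2169] -12.4 0.294 1
```

```bash
python3 -m pendant '[{"gripper":45,"offset":[-0.05,-0.01,-0.4],"turn":0},{"gripper":45,"offset":[0,0,-0.4],"turn":0},{"gripper":45,"offset":[0,0,-0.35],"turn":0},{"gripper":45,"offset":[0,0,-0.1],"turn":0},{"gripper":45,"offset":[0,0,0],"turn":0}]'
```

```text
time_s: 13.72
eef_pos: [0.5436, 0.2781, 0.0663]
orientation: [3.115, 0.005, -0.215]
ft_force: [-0.4, 0.2, 0.4]
finger_gap: 0.529
```

```bash
python3 -m pendant '[{"gripper":45,"offset":[0,0,-0.14],"turn":0},{"gripper":45,"offset":[0,0,0],"turn":0},{"gripper":8,"offset":[0,0,0],"turn":0},{"gripper":8,"offset":[0,0,0],"turn":0},{"gripper":8,"offset":[0,0,0],"turn":0},{"gripper":8,"offset":[0,0,0],"turn":0},{"gripper":8,"offset":[0,0,0],"turn":0}]' 30; python3 -m pendant '[{"gripper":8,"offset":[0,0,0.15],"turn":0},{"gripper":8,"offset":[0,0,0.3],"turn":0},{"gripper":8,"offset":[0,0,0.3],"turn":0},{"gripper":8,"offset":[0,0,0.3],"turn":0},{"gripper":8,"offset":[0,0,0.4],"turn":0},{"gripper":8,"offset":[0,0,0.4],"turn":0},{"gripper":8,"offset":[0,0,0],"turn":0}]'
python3 - <<'E'
from h import *
t=ctrl.grab_frame("scene"); cv2.imwrite("pics/s5.png",cv2.resize(t["image"][120:280,260:460],None,fx=3,fy=3))
E
```

```text
time_s: 14.6
eef_pos: [0.5451, 0.2783, 0.06]
orientation: [3.116, 0.001, -0.214]
ft_force: [0.8, -1.0, 0.0]
finger_gap: 0.153
time_s: 15.48
eef_pos: [0.5464, 0.2791, 0.1822]
orientation: [3.12, -0.004, -0.214]
ft_force: [0.2, 0.4, -0.3]
finger_gap: 0.162
```

View pics/s5.png

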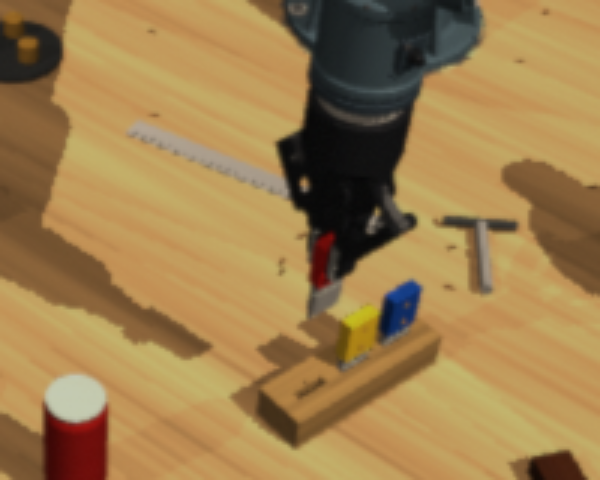

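The picture shows the red gauge hanging upright in the gripper, at (320,275) in the crop, with its slot empty and yellow and blue still in place. Carrying it over to the gap.

```bash
python3 -m pendant '[{"gripper":8,"offset":[0.07,-0.73,0],"turn":-0.06},{"gripper":8,"offset":[0.07,-0.73,0],"turn":-0.06},{"gripper":8,"offset":[0.07,-0.73,0],"turn":-0.06},{"gripper":8,"offset":[0.07,-0.73,0],"turn":-0.06},{"gripper":8,"offset":[0.07,-0.73,0],"turn":-0.06},{"gripper":8,"offset":[0.07,-0.73,0],"turn":-0.06},{"gripper":8,"offset":[0.07,-0.73,0],"turn":-0.06},{"gripper":8,"offset":[0.07,-0.73,0],"turn":-0.06},{"gripper":8,"offset":[0.07,-0.73,0],"turn":-0.06},{"gripper":8,"offset":[0.07,-0.73,0],"turn":-0.06},{"gripper":8,"offset":[0,0,0],"turn":0},{"gripper":8,"offset":[0,0,0],"turn":0}]'
cat > i.py <<'E'
from fit import *
import sys
o=ctrl.observe(); f=ctrl.grab_frame("wrist"); wc=wristpose(f,o); print(np.round(o["eef_pos"],4),np.round(o["orientation"],3))
im=f["image"].copy()
MODEL["stop"]=MODEL["stop"][:1]
for n,p in(("stop",(.579,-.1834,-.292)),("block",(.593,-.132,-.292))):
    x,c,k=fit(n,[(f,wc)],p); print(n,np.round(x,4),round(np.degrees(x[2]),1),round(c,3),k)
print([(np.round(d["centre"],4),d["conf"]) for d in ctrl.pinpoint("gauge_red",f)[:2]],[(np.round(d["centre"],4),d["conf"]) for d in ctrl.pinpoint("gap",f)[:2]])
cv2.imwrite("pics/%s.png"%sys.argv[1],cv2.resize(im[150:330,180:420],None,fx=3,fy=3,interpolation=cv2.INTER_CUBIC))
E
python3 i.py w6
```

```text
time_s: 17.02
eef_pos: [0.577, -0.1702, 0.1655]
orientation: [3.119, 0.022, -0.299]
ft_force: [0.3, 0.4, -0.9]
finger_gap: 0.156
[ 0.577  -0.1702  0.1655] [ 3.119  0.022 -0.299]
stop [ 0.5908 -0.1875 -0.2673] -15.3 0.35 1Traceback (most recent call last):
  File "i.py", line 7, in <module>
    x,c,k=fit(n,[(f,wc)],p); print(n,np.round(x,4),round(np.degrees(x[2]),1),round(c,3),k)
          ~~~^^^^^^^^^^^^^^
  File "fit.py", line 31, in fit
    r=minimize(cost,q,method="Nelder-Mead",options=dict(initial_simplex=S,xatol=1e-4,fatol=1e-4,maxiter=150))
    res = _minimize_neldermead(fun, x0, args, callback, bounds=bounds,
                               **options)
    fsim[k] = func(sim[k])
              ~~~~^^^^^^^^
    fx = function(np.copy(x), *(wrapper_args + args))
  File "fit.py", line 26, in cost
    return t/len(ms)
           ~^~~~~~~~
ZeroDivisionError: division by zero
```

```bash
python3 -m pendant '[{"gripper":8,"offset":[0.1,0.09,0],"turn":0},{"gripper":8,"offset":[0.1,0.09,0],"turn":0},{"gripper":8,"offset":[0,0,0],"turn":0},{"gripper":8,"offset":[0,0,0],"turn":0}]'
python3 - <<'E'
from fit import *
from scipy.spatial.transform import Rotation as R
o=ctrl.observe(); f=ctrl.grab_frame("wrist"); wc=wristpose(f,o)
M=R.from_euler("xyz",o["orientation"]).as_matrix(); tip=o["eef_pos"]+M@np.array([-.0019,0,.05])
print(np.round(o["eef_pos"],4),np.round(o["orientation"],3),"toolz",np.round(M[:,2],4),"tip est",np.round(tip,4))
for l in("gauge_red","gap","stop","block"): print(l,[(np.round(d["centre"],4),round(d["conf"],2)) for d in ctrl.pinpoint(l,f)[:2]])
# overlay expected: stop top corners, block top corners, tip corners
im=cv2.resize(f["image"][150:350,160:420],None,fx=3,fy=3,interpolation=cv2.INTER_CUBIC)
s=np.array([.579,-.1835]);a=-.2923;Rz=np.array([[np.cos(a),-np.sin(a)],[np.sin(a),np.cos(a)]])
def draw(pts,z,col):
    q=np.array([(proj(f,np.r_[s+Rz@np.array(p)/1e3,z],wc)-[160,150]+.5)*3 for p in pts]); cv2.polylines(im,[np.round(q).astype(int)],True,col,1)
draw([(-30,-20),(30,-20),(30,20),(-30,20)],.05,(255,255,0))
draw([(-33,30),(27,30),(27,78),(-33,78)],.05,(255,0,255))
t=[proj(f,tip+M@np.array([x,y,0])/1e3,wc) for x,y in((-15,-2),(15,-2),(15,2),(-15,2))]
cv2.polylines(im,[np.round((np.array(t)-[160,150]+.5)*3).astype(int)],True,(0,255,0),1)
cv2.imwrite("pics/w7.png",im)
E
```

```text
time_s: 17.68
eef_pos: [0.591, -0.1552, 0.1666]
orientation: [3.119, 0.02, -0.293]
ft_force: [0.1, 0.2, -1.3]
finger_gap: 0.163
[ 0.591  -0.1552  0.1666] [ 3.119  0.02  -0.293] toolz [-0.0259 -0.0163 -0.9995] tip est [ 0.5878 -0.1555  0.1167]
gauge_red [(array([ 0.5915, -0.156 ,  0.1189]), 0.75)]
gap [(array([ 0.5854, -0.1639,  0.0536]), 0.64), (array([ 0.5812, -0.1818,  0.0013]), 0.41)]
stop [(array([ 0.5808, -0.1823, -0.0012]), 0.73)]
block [(array([ 0.5948, -0.1311,  0.0046]), 0.61)]
```

View pics/w7.png

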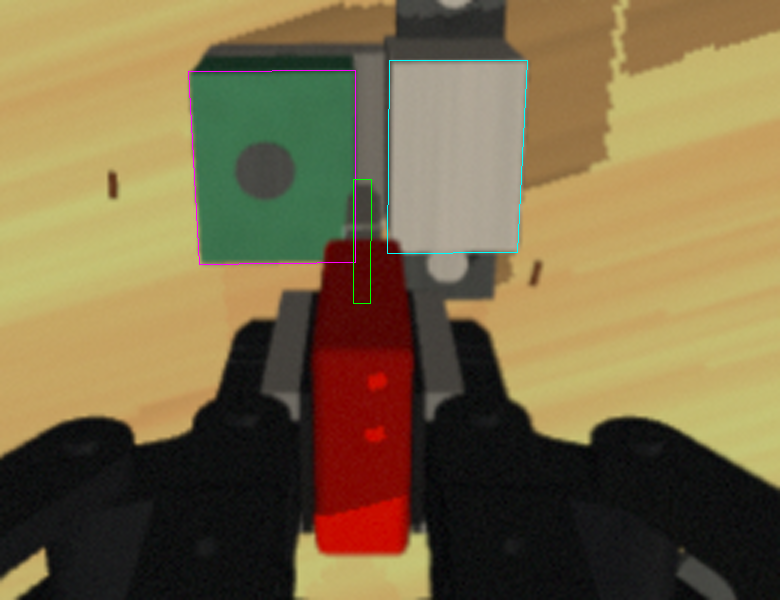

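The overlay fits: the gap runs between columns 355 and 388 of the crop, the predicted tip outline (green) matches the visible blade tip at (362,185), and the block is still home. The tip is 4.4 mm too far towards the block, so I'll correct that and descend to just above the tops.

```bash
cat > t.py <<'E'
from fit import *
from scipy.spatial.transform import Rotation as R
o=ctrl.observe(); M=R.from_euler("xyz",o["orientation"]).as_matrix(); tip=o["eef_pos"]+M@np.array([-.0019,0,.05])
a=-.2923; d=tip[:2]-[.5862,-.1596]; ex=np.array([np.cos(a),np.sin(a)]); ey=np.array([-np.sin(a),np.cos(a)])
print("tip in gap mm x %.1f y %.1f z %.1f"%(1e3*d@ex,1e3*d@ey,1e3*(tip[2]-.05)),"lean x,y",np.round([-M[:2,2]@ex,-M[:2,2]@ey],3),"yawerr",round(o["orientation"][2]-a,3),"F",np.round(o["ft_force"],1))
E
python3 -m pendant '[{"gripper":8,"offset":[-0.02,-0.07,0],"turn":0},{"gripper":8,"offset":[0,0,-0.25],"turn":0},{"gripper":8,"offset":[0,0,-0.25],"turn":0},{"gripper":8,"offset":[0,0,-0.2],"turn":0},{"gripper":8,"offset":[0,0,-0.1],"turn":0},{"gripper":8,"offset":[0,0,0],"turn":0},{"gripper":8,"offset":[0,0,0],"turn":0}]'; python3 t.py
```

```text
time_s: 18.8
eef_pos: [0.5883, -0.1603, 0.1137]
orientation: [3.119, 0.023, -0.295]
ft_force: [-0.1, -0.6, -0.5]
finger_gap: 0.156
tip in gap mm x -0.8 y -1.2 z 13.8 lean x,y [0.023 0.023] yawerr -0.003 F [-0.1 -0.6 -0.5]
```

```bash
python3 -m pendant '[{"gripper":8,"offset":[0.01,0.015,-0.08],"turn":0},{"gripper":8,"offset":[0,0,0],"turn":0}]'; python3 t.py
python3 - <<'E'
from fit import *
from scipy.spatial.transform import Rotation as R
o=ctrl.observe(); f=ctrl.grab_frame("wrist"); wc=wristpose(f,o)
M=R.from_euler("xyz",o["orientation"]).as_matrix(); tip=o["eef_pos"]+M@np.array([-.0019,0,.05])
u0,v0,k=220,120,5
im=cv2.resize(f["image"][v0:v0+120,u0:u0+150],None,fx=k,fy=k,interpolation=cv2.INTER_CUBIC)
s=np.array([.579,-.1835]);a=-.2923;Rz=np.array([[np.cos(a),-np.sin(a)],[np.sin(a),np.cos(a)]])
def poly(q,col): cv2.polylines(im,[np.round((np.array(q)-[u0,v0]+.5)*k).astype(int)],True,col,1)
def draw(pts,z,col): poly([proj(f,np.r_[s+Rz@np.array(p)/1e3,z],wc) for p in pts],col)
draw([(-30,-20),(30,-20),(30,20),(-30,20)],.05,(255,255,0))
draw([(-33,30),(27,30),(27,78),(-33,78)],.05,(255,0,255))
poly([proj(f,tip+M@np.array([x,y,0])/1e3,wc) for x,y in((-15,-2),(15,-2),(15,2),(-15,2))],(0,255,0))
cv2.imwrite("pics/w8.png",im)
E
```

```text
time_s: 19.05
eef_pos: [0.5895, -0.1595, 0.1095]
orientation: [3.119, 0.021, -0.295]
ft_force: [0.6, 0.6, -0.2]
finger_gap: 0.16
tip in gap mm x 0.2 y -0.1 z 9.5 lean x,y [0.021 0.023] yawerr -0.003 F [ 0.6  0.6 -0.2]
```

View pics/w8.png

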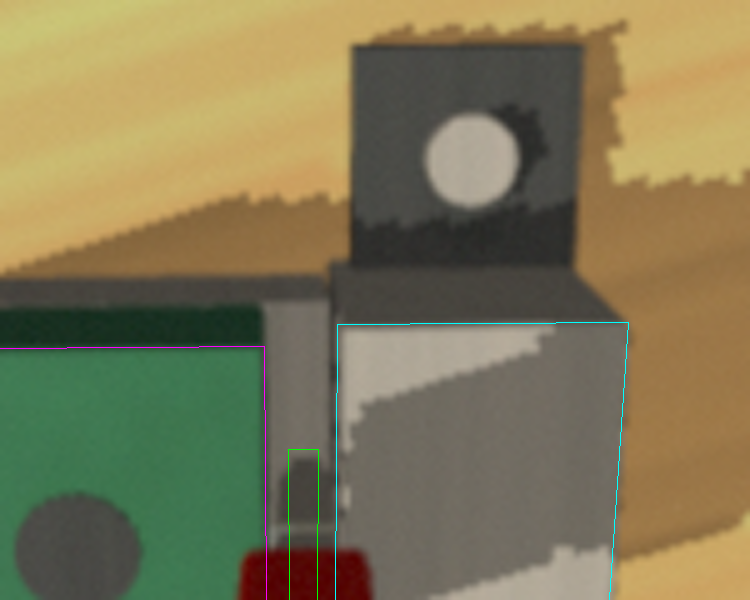

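The blade at (306,490) is centred over the gap (columns 267 to 336). Descending.

```bash
python3 -m pendant '[{"gripper":8,"offset":[0,-0.005,-0.12],"turn":0},{"gripper":8,"offset":[0,0,-0.1],"turn":0},{"gripper":8,"offset":[0,0,-0.06],"turn":0},{"gripper":8,"offset":[0,0,0],"turn":0}]'; python3 t.py
```

```text
time_s: 19.6
eef_pos: [0.5896, -0.16, 0.0918]
orientation: [3.119, 0.021, -0.295]
ft_force: [-0.1, -0.1, -0.4]
finger_gap: 0.161
tip in gap mm x 0.5 y -0.5 z -8.2 lean x,y [0.021 0.023] yawerr -0.003 F [-0.1 -0.1 -0.4]
```

```bash
python3 -m pendant '[{"gripper":8,"offset":[0,0,-0.1],"turn":0},{"gripper":8,"offset":[0,0,-0.1],"turn":0},{"gripper":8,"offset":[0,0,0],"turn":0}]'; python3 t.py; python3 -m pendant '[{"gripper":8,"offset":[0,0,-0.04],"turn":0},{"gripper":8,"offset":[0,0,-0.03],"turn":0}]'; python3 t.py
```

```text
time_s: 19.98
eef_pos: [0.5896, -0.16, 0.0789]
orientation: [3.119, 0.021, -0.295]
ft_force: [0.2, 0.3, -0.5]
finger_gap: 0.158
tip in gap mm x 0.5 y -0.6 z -21.0 lean x,y [0.021 0.023] yawerr -0.003 F [ 0.2  0.3 -0.5]
time_s: 20.23
eef_pos: [0.5898, -0.1601, 0.0747]
orientation: [3.119, 0.02, -0.295]
ft_force: [0.3, -0.0, -0.7]
finger_gap: 0.159
tip in gap mm x 0.7 y -0.6 z -25.2 lean x,y [0.02  0.023] yawerr -0.003 F [ 0.3 -0.  -0.7]
```

```bash
python3 -m pendant '[{"gripper":8,"offset":[0,0,-0.03],"turn":0},{"gripper":8,"offset":[0,0,0],"turn":0}]'; python3 -m pendant '[{"gripper":8,"offset":[0,0,-0.02],"turn":0}]';python3 -m pendant '[{"gripper":8,"offset":[0,0,-0.02],"turn":0}]'; python3 t.py
```

```text
time_s: 20.48
eef_pos: [0.5899, -0.1601, 0.0728]
orientation: [3.118, 0.02, -0.295]
ft_force: [-0.0, 0.1, 0.0]
finger_gap: 0.164
time_s: 20.6
eef_pos: [0.5901, -0.1602, 0.0719]
orientation: [3.118, 0.019, -0.295]
ft_force: [-1.2, 0.8, 7.7]
finger_gap: 0.16
time_s: 20.72
eef_pos: [0.5903, -0.1603, 0.0718]
orientation: [3.118, 0.019, -0.295]
ft_force: [-5.5, 1.9, 11.4]
finger_gap: 0.164
tip in gap mm x 1.2 y -0.7 z -28.2 lean x,y [0.019 0.023] yawerr -0.003 F [-5.5  1.9 11.4]
```

The tip is seated at -28.2 mm with 11 N upward. Releasing and rising.

```bash
python3 -m pendant '[{"gripper":45,"offset":[0,0,0],"turn":0},{"gripper":45,"offset":[0,0,0],"turn":0},{"gripper":45,"offset":[0,0,0],"turn":0},{"gripper":45,"offset":[0,0,0.2],"turn":0},{"gripper":45,"offset":[0,0,0.4],"turn":0},{"gripper":45,"offset":[0,0,0.6],"turn":0},{"gripper":45,"offset":[0,0,0.8],"turn":0},{"gripper":45,"offset":[-0.3,0,0.8],"turn":0},{"gripper":45,"offset":[0,0,0],"turn":0},{"gripper":45,"offset":[0,0,0],"turn":0}]'
python3 - <<'E'
from fit import *
o=ctrl.observe(); f=ctrl.grab_frame("wrist"); wc=wristpose(f,o); t=ctrl.grab_frame("scene")
s=np.array([.579,-.1835,-.2923]); c,n=np.cos(s[2]),np.sin(s[2])
def rel(p,z=0): d=np.array(p[:2])-s[:2]; return np.round([1e3*(c*d[0]+n*d[1]),1e3*(-n*d[0]+c*d[1])],1)
for l in("gauge_red","block"):
    for nm,p in(("wrist",f),("scene",t)): print(l,nm,[(rel(d["centre"]),np.round(d["centre"][2],3),round(d["conf"],2)) for d in ctrl.pinpoint(l,p)[:1]])
for nm,p,z in(("block",(.593,-.132,-.292),0),("gauge_red",(.586,-.16,-.292),.022)):
    x,e,k=fit(nm,[(f,wc)],p,z); print(nm,"in stop",rel(x),"yaw err",round(x[2]-s[2],3),"iou loss",round(e,3))
a=f["image"][100:370,100:460]; b=cv2.resize(t["image"][140:230,170:290],(360,270),interpolation=cv2.INTER_CUBIC)
cv2.imwrite("pics/end.png",np.hstack([a,b]))
E
```

```text
time_s: 21.98
eef_pos: [0.5714, -0.1601, 0.249]
orientation: [3.118, 0.016, -0.295]
ft_force: [0.6, 1.0, -0.4]
finger_gap: 0.526
gauge_red wrist [(array([ 2. , 28.2]), np.float64(0.025), 0.96)]
gauge_red scene [(array([ 1.9, 25.2]), np.float64(0.022), 0.54)]
block wrist [(array([-1. , 53.5]), np.float64(0.003), 0.57)]
block scene [(array([-3.6, 53.9]), np.float64(0.002), 0.79)]
block in stop [-2.9 52.8] yaw err -0.009 iou loss 0.137
gauge_red in stop [ 1.1 19.1] yaw err 0.038 iou loss 0.164
```

View pics/end.png

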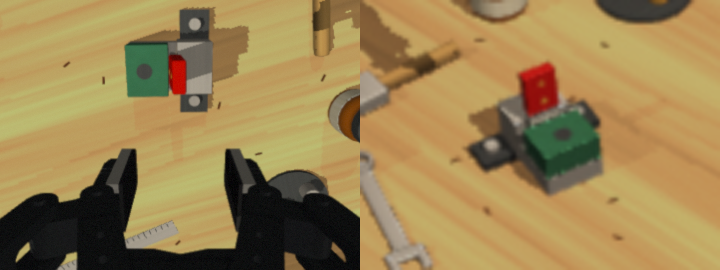

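The gauge stands in the gap with the block home, but the handle appears to lean towards the stop. I'll measure that lean against the 0.17 rad limit.

```bash
cat > lean.py <<'E'
from fit import *
from scipy.spatial.transform import Rotation as R
s=np.array([.579,-.1835]); a=-.2923
def go():
    o=ctrl.observe(); f=ctrl.grab_frame("wrist"); wc=wristpose(f,o); t=ctrl.grab_frame("scene"); tp=ctrl.grab_frame("top")
    S=[]
    for nm,g,w in(("wrist",f,wc),("scene",t,None),("top",tp,None)):
        r=ctrl.silhouettes("gauge_red",g)
        if r: S.append((nm,g,w,r[0]["pixels"].astype(float))); print(nm,round(r[0]["conf"],2),int(r[0]["pixels"].sum()))
    box=[B(-17,17,-7,7,38,83),B(-15,15,-3.5,3.5,29,38)]
    def pose(p): # x mm,y mm in gap, lean about x (+ leans to -y), yaw
        M=R.from_euler("z",a+p[3])*R.from_euler("x",p[2]); c=s+R.from_euler("z",a).apply([p[0]/1e3,.025+p[1]/1e3,0])[:2]
        return M,np.r_[c,.0222]
    def cost(p,V):
        t=0
        for nm,g,w,m in V:
            M,c=pose(p); bs=[M.apply(b)+c for b in box]
            r=render(g,bs,(0,0,0),w); t+=1-np.minimum(r,m).sum()/np.maximum(r,m).sum()
        return t/len(V)+.02*max(0,abs(p[1])-3)
    for V in [S,[v for v in S if v[0]=="wrist"],[v for v in S if v[0]!="wrist"]]:
        if not V: continue
        best=None
        for l0 in(-.1,.05,.15):
            q=np.array([1,0,l0,0.]); r=minimize(cost,q,args=(V,),method="Nelder-Mead",options=dict(initial_simplex=np.array([q]+[q+d for d in np.diag([3,2,.08,.08])]),maxiter=200))
            if best is None or r.fun<best.fun: best=r
        print([v[0] for v in V],"x,y mm, lean, yaw",np.round(best.x,3),"loss",round(best.fun,3))
go()
E
python3 lean.py
```

```text
wrist 0.87 664
scene 0.74 223
top 0.62 535
['wrist', 'scene', 'top'] x,y mm, lean, yaw [2.537 0.207 0.087 0.006] loss 0.406
['wrist'] x,y mm, lean, yaw [ 1.591 -0.341  0.08   0.021] loss 0.087
['scene', 'top'] x,y mm, lean, yaw [ 2.929  1.67   0.148 -0.013] loss 0.539
```

```bash
python3 -m pendant '[{"gripper":45,"offset":[-0.5,0.12,-0.3],"turn":0},{"gripper":45,"offset":[-0.3,0.12,-0.5],"turn":0},{"gripper":45,"offset":[0,0,-0.6],"turn":0},{"gripper":45,"offset":[0,0,0],"turn":0},{"gripper":45,"offset":[0,0,0],"turn":0}]'; python3 lean.py
python3 - <<'E'
from fit import *
o=ctrl.observe(); f=ctrl.grab_frame("wrist"); wc=wristpose(f,o); c=proj(f,[.5862,-.16,.08],wc); print(c)
u,v=np.clip(c-[75,60],0,[410,300]).astype(int); im=cv2.resize(f["image"][v:v+120,u:u+150],None,fx=5,fy=5,interpolation=cv2.INTER_CUBIC)
s=np.array([.579,-.1835]);a=-.2923;Rz=np.array([[np.cos(a),-np.sin(a)],[np.sin(a),np.cos(a)]])
for pts,col in(([(-30,-20),(30,-20),(30,20),(-30,20)],(255,255,0)),([(-33,30),(27,30),(27,78),(-33,78)],(255,0,255))):
    q=[(proj(f,np.r_[s+Rz@np.array(p)/1e3,.05],wc)-[u,v]+.5)*5 for p in pts]; cv2.polylines(im,[np.round(q).astype(int)],True,col,1)
for th,col in((0,(0,255,0)),(.113,(255,0,0)),(.16,(0,0,0))):
    ty=23.5+28*th+ (1.5 if th==0 else 0)
    for z in(83,):
        q=[(proj(f,np.r_[s+Rz@(np.array([x+1.5,ty+y*np.cos(th)-z*np.sin(th)])/1e3),.022+(z*np.cos(th)+y*np.sin(th))/1e3],wc)-[u,v]+.5)*5 for x,y in((-17,-7),(17,-7),(17,7),(-17,7))]
        cv2.polylines(im,[np.round(q).astype(int)],True,col,1)
cv2.imwrite("pics/end2.png",im)
E
```

```text
time_s: 23.3
eef_pos: [0.5236, -0.1461, 0.1655]
orientation: [3.117, 0.012, -0.295]
ft_force: [0.9, -0.1, 0.8]
finger_gap: 0.526
wrist 0.77 1298
scene 0.51 222
['wrist', 'scene'] x,y mm, lean, yaw [ 1.324e+00 -4.050e-01  7.500e-02 -1.000e-03] loss 0.106
['wrist'] x,y mm, lean, yaw [ 0.808 -0.349  0.076 -0.014] loss 0.045
['scene'] x,y mm, lean, yaw [2.794 1.697 0.102 0.067] loss 0.09
[270.75186387 127.09957783]
```

View pics/end2.png

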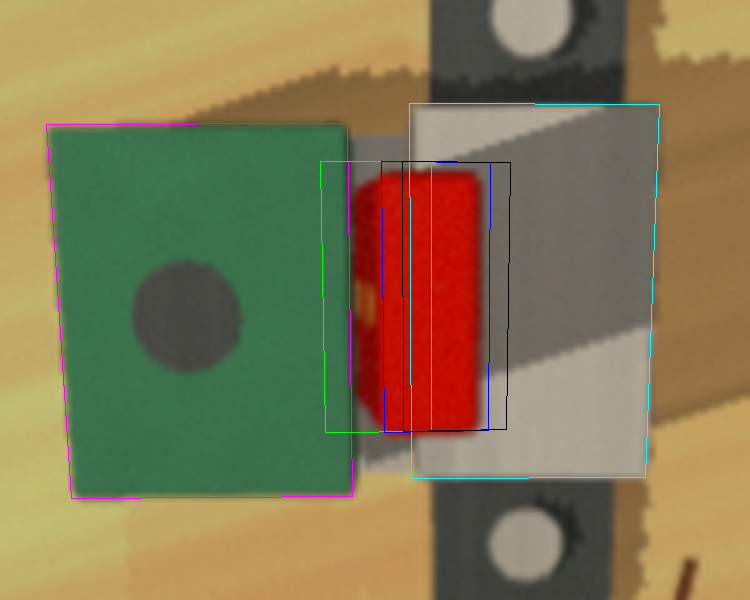

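In this view the handle's top edge, from column 375 to 480, falls just inside my 0.113 rad outline and well short of the 0.16 one. So the lean is about 0.08 to 0.11 rad, within the limit. The block and stop outlines match, and the robot is clear of everything.

```bash
python3 -c "
from workcell import ctrl
print(ctrl.job_done())"
```

```text
the job is handed in; nothing more can be done
None
```

I handed the job in at about 23 s of robot time. The block is home against the stop, and the red gauge stands released in the gap. The hand-in reports no verdict.

- **Block:** I gripped it across its sides and slid it along the bench until it met the stop with about 22 N. The last fit puts it at x ≈ -3 mm, y ≈ 53 mm in the stop's frame, within 0.01 rad of square.
- **Gauge:** I took the red gauge from the stand and lowered it until the tip met the block's foot. That was about 28 mm down with 11 N upward, so the white line should be level with the tops. It is 1–2 mm from the middle of the gap and within about 0.02 rad of being in line with it.
- **Other things:** Yellow and blue were still in the stand after I lifted the red gauge out. I touched nothing else, but did not re-measure the bystanders at the end.

**Checks that disagreed:**
- **Lean:** The gauge tipped slightly towards the stop when released. The close wrist views gave about 0.08 rad, and an outline check put it just under 0.11. The early fit on the scene and top views gave 0.15, but it matched poorly. All are under the 0.17 limit.
- **Position across the gap:** Estimates of where the tip sits ran from -0.4 to +3 mm, inside the ±5 mm allowed. A fit that assumed the gauge was upright gave -6 mm, which I put down to the lean.
- **Gripper tilt:** The gripper had drifted to about 0.03 rad of tilt during the moves, which may have contributed to the lean.

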